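Set the orange address rocker with the stylus

ROBOT

A 7-joint arm with a two-finger parallel gripper is mounted at the origin on the work surface. World frame = base frame: x ahead of the robot, y to its left, z up, the work surface at z = 0. Lengths are in m, angles in rad, forces in N, time in s.
With the tool pointing down it reaches from about 0.4 to 0.9 m from the base axis. Payload 5.5 kg.
Tool frame: the origin (TCP) lies midway between the tips of the shut fingers; the grasp point (between the pads) lies 19 mm behind it (ctrl.pinch_z is the distance from the TCP to the grasp point, in m); z points along the fingers, y is the line along which they close (so a half turn about z gives the same grasp; the last joint's range is limited). The gripper opens to 92 mm and grips with 3 to 60 N. Pads are 19 mm wide; open, the fingers measure 130 mm over their backs; the gripper's body (75 mm by 190 mm) begins 47 mm behind the grasp point.
Start: joints at [1.443, 0.501, -0.427, 1.55, 0.221, 1.138, -0.21], TCP at [0.248, -0.601, 0.227] pointing down, gripper open.
Joint ranges: [-2.88, 2.88], [-0.31, 2.03], [-1.54, 1.56], [0.2, 2.42], [-1.41, 4.55], [0.19, 2.02], [-2.57, 2.57]. Speed limits (rad/s): [2.57, 2.57, 3.14, 3.14, 3.14, 3.14, 3.14].

INTERFACE

Orientations are given as [roll, pitch, yaw] about the fixed x, y, z axes, in that order (R = Rz(yaw) Ry(pitch) Rx(roll)).
In Python, from station import status, capture, workorder, ctrl gives the robot as it stands.
- The arm moves only by the tool jog_arm, never from a script. Its argument "targets" is a list of rows, each a list of 6 numbers: the shift along the tool's x, y, z scaled (see below), then the turn, a rotation vector about the tool's x, y, z scaled (see below). A call has 1 to 8 rows; each row is the pose to reach, as a shift and turn from the pose commanded when the call began, along the tool's axes at that moment; what a row does not reach only later rows make up. The controller multiplies each number of a shift by 40 cm and each number of a turn by 120 degrees. A row lasts 1/8 s, in which the tool goes at most 62.5 mm and 10.7 degrees, less where a joint would pass 70% of its speed; a pose out of reach is approached as far as the arm can. A call with a number of a shift or a turn outside -1 to 1 is refused whole. A call with a gripper value outside its range is refused whole. "hand" is the finger opening in mm, from 0 to 91.8, set as the call begins (left out, the last holds). The fingers move at their own pace and stop on an object; "grip_force" is the grip in N (left out, the last holds). Time passes only in rows, so rows that repeat a pose let the fingers close. It gives the time, the measured TCP pose, the force, the opening and the grip force at its end, in the units of the state.
- status.read_state(): the state, without advancing time (a new reading comes with each control period).
- capture(name): name is "side" or "top"; returns a dict with "image" (480x640x3 uint8, red, green, blue), "fx", "fy", "cx", "cy" (pixels), "k1" (the pictures are not rectified: a ray, as slopes to the right and down, at radius r is drawn at 1 + k1 r^2 times it, then the intrinsics apply), "position" and "rotation" of the camera in the world. Camera axes: x right, y down, z forward; pixel columns grow to the right and rows downward; lengths in m; the calibration is good to about 2 mm. A picture is of the moment at which its call begins. There is no depth.
- workorder.close_job(): hands the job in; it is judged then, once.
The state is a dict: "time": time; "joint_pos": joint angles; "dq": joint speeds; "tau": joint torques, N m; "tool_pos": TCP position; "tool_rot": TCP orientation; "wrist_force": force on the tool from outside, world axes, zero at the start; "torque": the same for the moment, N m; "grip_width": finger opening in m; "grasp_force": force on a finger pad.
Only numpy, scipy, OpenCV 4.12 (cv2) and the standard library are available. Lean on these libraries where they do the work, as an engineer would, in place of code of your own. Each camera call takes 0.05 s, during which the arm holds its last target. There are 200 camera calls.

TASK

On the electronics bench, take the insulated stylus out of its yellow rest and use its tip to switch the orange rocker in the switch bank fully on, pressing down its raised end; leave the grey rockers as they are. Then put the stylus back in its rest, tip down through the hole with its collar sitting on the plate, and let go.

Things in the scene. Friction and masses are not known exactly. Their poses are not given: they have to be found in the camera images.
- stylus: The stylus, a rigid tool 137 mm long, about 60 g, standing upright in its rest, tip down. Origin at its tip, z axis along it towards the handle's end. From the tip up: white shaft 8 mm in diameter with a round black nose of 4 mm radius (0 to 72 mm), white collar 44 mm in diameter and 5 mm thick (72 to 77 mm), dark blue round handle 16 mm in diameter (77 to 137 mm). Grip it by the handle, for instance 115 mm above the tip; a grip of about 40 N holds it.
- rest: The stylus rest, fixed to the bench: black 90 x 90 mm foot 8 mm thick, four steel posts, and a level yellow plate 66 x 66 mm whose top is 85 mm above the bench, with an upright round hole 28 mm in diameter through its middle. Origin at the centre of its underside, z up; the hole is on this axis. With the collar sitting on the plate the stylus's tip is 13 mm above the bench.
- orange (a joint): The orange rocker, one of four in a row on the grey switch bank (housing 170 x 100 x 36 mm, fixed to the bench; rockers 38 mm apart, in any order). The cap is a flat paddle 50 mm long, 24 mm wide and 5 mm thick, its pivot across the middle 54 mm above the bench. Joint in rad: 0 off (the end with a small white dot raised by 15 degrees), 0.52 on (that end down by 15 degrees); starts off, stays where it is left; friction 0.035 N m, so about 2.5 N at the pressing point moves it.
- orange_press (a point): The pressing point on the orange rocker's top face, 15 mm from the pivot towards the end with the white dot (the raised end while off), on the cap's centre line; it moves with the rocker, from about 60 mm above the bench (off) down to about 52 mm (on). At joint 0 its frame's z is up and its x is level, pointing along the rocker from the dot end to the other end; the frame tips with the rocker.
- grey_a (a joint): Bystander: a mid-grey rocker in the same bank, same size and build as the orange one. Joint in rad, 0 (off) to 0.52 (on). It starts off and is to stay as it is.
- grey_b (a joint): Bystander: a mid-grey rocker in the same bank, same size and build as the orange one. Joint in rad, 0 (off) to 0.52 (on). It starts on and is to stay as it is.
- grey_c (a joint): Bystander: a mid-grey rocker in the same bank, same size and build as the orange one. Joint in rad, 0 (off) to 0.52 (on). It starts off and is to stay as it is.
Things that resemble listed ones, but are neither listed nor needed, are in the scene too. Leave any red look-alike of the stylus alone.

How it is judged:
On the way, in this order (a step that is already met when the one before it is completed fails the run):
1. the stylus is lifted clear of its rest (z of stylus in the frame of rest above 0.09 m), for 0.1 s.
2. the stylus presses the orange rocker over to on (value of joint orange above 0.42 rad and contact force between stylus and orange above 0.3 N), for 0.02 s.
At the end, for the whole second after the job is handed in: The orange rocker is on (joint over 0.42 rad) and the grey rockers are as they started; the stylus is back in its rest at rest, upright within 10 degrees, its tip within 16 mm of the hole's axis and 8 to 18 mm above the bench (collar sitting on the plate) (value of joint orange above 0.42 rad and value of joint each of grey_a, grey_c below 0.2 rad and value of joint grey_b above 0.32 rad and horizontal distance between stylus and rest below 0.016 m and z of stylus in the frame of rest between 0.008 and 0.018 m and angle between stylus's own z axis and vertical below 0.17 rad and linear speed of stylus below 0.02 m/s); the robot touches nothing.
It fails at once if a grey rocker is flipped (value of joint any of grey_a, grey_c above 0.25 rad or value of joint grey_b below 0.27 rad).
It also fails if it takes over 42 s, if anything falls off the work surface, if the arm or the gripper's body presses on something with over 40 N, if the wrist force passes 120 N, or if a joint passes its speed limit or range.

## Working session

There is one attempt and no reset: what is moved stays moved. The work goes in short steps, Python scripts to look and compute and a tool call to move; the robot and the scene stay as the last step left them, time stands still between calls to the robot, and variables do not carry over. Pictures are saved under pics/ and viewed, at most 10 in all, crops included, and the job is handed in when it is done.

Besides the shell and the picture viewer there is one more tool, called as name([rows], argument=value, ...), one row to a line, values as JSON. jog_arm: Moves the arm, as the interface text tells. Its arguments: {"type":"object","properties":{"targets":{"type":"array","items":{"type":"array","items":{"type":"number","minimum":-1,"maximum":1}}},"hand":{"type":"number"},"grip_force":{"type":"number"}},"required":["targets"]}

```bash
mkdir -p pics; python3 - <<'E'
from station import status,capture,ctrl
import cv2,pickle
s=status.read_state();print(s['time'],s['tool_pos'],s['tool_rot'],s['grip_width'],ctrl.pinch_z)
for n in('side','top'):
    c=capture(n);pickle.dump(c,open(f'{n}.pkl','wb'));cv2.imwrite(f'pics/{n}0.png',c['image'][:,:,::-1])
    print(n,c['fx'],c['fy'],c['cx'],c['cy'],c['k1'],c['position'],c['rotation'])
E
```

```text
0.0 [ 0.24729999 -0.60035472  0.22567243] [-3.13965253e+00 -4.02675897e-05  3.90894327e-01] 0.09201561059636837 0.0188
side 498.381172219032 498.381172219032 317.2179052059405 239.93395948708454 -0.03455137665446659 [0.23989405 0.5302624  0.53112939] [-2.23939515  0.01885082 -2.74790845]
top 488.83529661591126 488.83529661591126 319.86405234970624 242.90899983649015 -0.10167792376107201 [0.33748759 0.00706658 0.93950291] [-2.98676503 -0.01667894 -1.54929025]
```

View pics/top0.png

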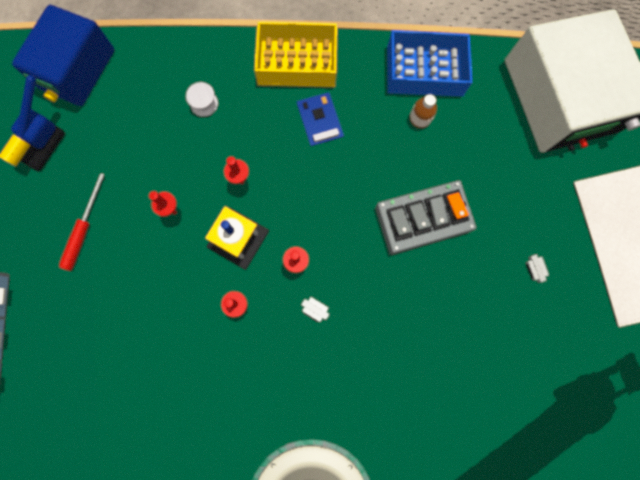

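View pics/side0.png

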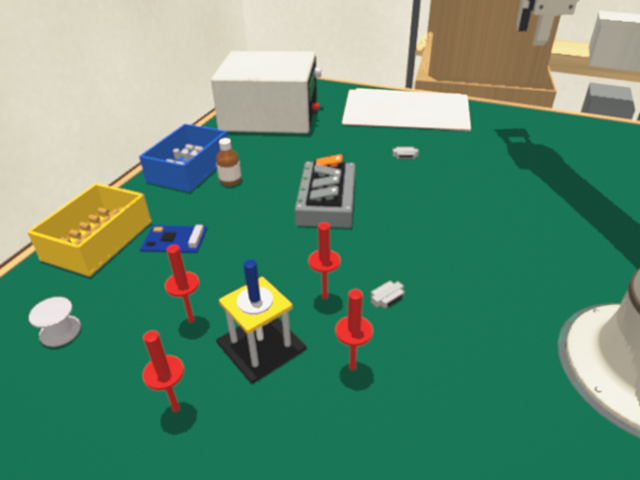

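The top view shows the stylus in the yellow rest at about (230,230), with four red look-alikes around it at (163,204), (235,170), (295,260) and (233,304). The bank is at (426,217), and the orange rocker is its right-most one at (458,206). The side view shows the rest at (258,310) and the orange rocker at (330,160).

```bash
cat > h.py <<'E'
import cv2,numpy as np,pickle
from scipy.spatial.transform import Rotation as R
def ray(c,uv):
    K=np.array([[c['fx'],0,c['cx']],[0,c['fy'],c['cy']],[0,0,1]])
    p=cv2.undistortPoints(np.array(uv,float).reshape(-1,1,2),K,np.array([c['k1'],0,0,0,0]))[:,0]
    d=np.c_[p,np.ones(len(p))]
    r=np.array(c['rotation']);r=R.from_matrix(r) if r.shape==(3,3) else R.from_euler('xyz',r)
    return np.array(c['position']),r.apply(d)
def plane(c,uv,z):
    o,d=ray(c,uv);return o+d*((z-o[2])/d[:,2])[:,None]
def blobs(c,lo,hi,amin=30):
    h=cv2.cvtColor(c['image'],cv2.COLOR_RGB2HSV);m=cv2.inRange(h,lo,hi)
    n,l,s,ce=cv2.connectedComponentsWithStats(m)
    return [(ce[i],s[i],l==i) for i in range(1,n) if s[i,4]>=amin]
def tri(c1,u1,c2,u2):
    (a,d),(b,e)=ray(c1,[u1]),ray(c2,[u2]);d,e=d[0],e[0]
    t=np.linalg.lstsq(np.c_[d,-e],b-a,rcond=None)[0]
    p,q=a+t[0]*d,b+t[1]*e;return (p+q)/2,np.linalg.norm(p-q)
E
python3 - <<'E'
from h import *
np.set_printoptions(precision=4,suppress=True)
t=pickle.load(open('top.pkl','rb'));s=pickle.load(open('side.pkl','rb'))
for n,c in(('top',t),('side',s)):
    for nm,lo,hi in(('yellow',(22,150,120),(34,255,255)),('orange',(8,180,150),(18,255,255)),('red',(0,180,100),(5,255,255)),('blue',(110,120,30),(125,255,255)),('white',(0,0,190),(180,50,255))):
        for ce,st,m in blobs(c,lo,hi):
            print(n,nm,ce,st)
            if nm=='yellow' and 500<st[4]<2600 or nm=='orange':
                q=cv2.convexHull(np.argwhere(m)[:,::-1].astype(np.float32)); r=cv2.minAreaRect(q)
                for z in((.085,) if nm=='yellow' else (.055,)): 
                    w=plane(c,cv2.boxPoints(r),z);print('   box',w[:,:2].tolist(),w.mean(0))
a=cv2.resize(t['image'][170:260,370:480],None,fx=5,fy=5,interpolation=2)
b=cv2.resize(s['image'][140:235,285:365],None,fx=5,fy=5,interpolation=2)
o=np.zeros((475,800,3),np.uint8)
a=cv2.resize(t['image'][170:260,370:480],(440,360),interpolation=2);b=cv2.resize(s['image'][140:235,285:365],(360,427),interpolation=2)
o[:360,:440]=a;o[:427,440:]=b
cv2.imwrite('pics/bank.png',o[:,:,::-1])
E
```

```text
top yellow [295.6591  53.371 ] [ 254   21   84   66 4429]
top yellow [50.2258 95.1075] [44 90 13 11 93]
top yellow [ 13.5019 149.8269] [  0 135  29  30 520]
   box [[0.6239025521340067, 0.6116759376577352], [0.6687221771771353, 0.5874183513940133], [0.6466031353659025, 0.5501352050551815], [0.60232960915985, 0.5743082058263514]] [0.6354 0.5809 0.085 ]
top yellow [231.2709 231.5968] [206 206  51  51 945]
   box [[0.47436830158463794, 0.20143762312896374], [0.5372248026530937, 0.1692241255166729], [0.5029352765436413, 0.10746029434243384], [0.44092567141781486, 0.14005903341507464]] [0.4889 0.1545 0.085 ]
top orange [456.7987 204.3926] [447 192  21  27 298]
   box [[0.5717175735507414, -0.24074885352172404], [0.5824188524291389, -0.26401247830403146], [0.5358354420847666, -0.2827635279097056], [0.5253844394479765, -0.25959429598146777]] [ 0.5538 -0.2618  0.055 ]
top red [583.2927 142.6341] [580 139   8   8  41]
top red [235.5705 170.4274] [224 157  24  27 468]
top red [162.791  203.0615] [149 192  27  24 488]
top red [ 73.4847 244.9969] [ 60 220  29  50 652]
top red [294.8902 259.7112]
[... 2406 characters left out ...]
83  78.8131] [    0     0   413   264 54260]
side white [423.3075  18.4023] [417   0  14  42 348]
side white [595.2021  17.2219] [ 555    0   85   43 2172]
side white [415.9903  67.7282] [413  56   8  32 103]
side white [585.825   90.4957] [ 552   72   88   48 1640]
side white [406.6052 108.84  ] [ 342   88  129   42 4357]
side white [224.2623 141.0656] [219 138  11   7  61]
side white [404.9915 150.3898] [394 148  23   6 118]
side white [195.0615 233.6462] [189 225  13  18 130]
side white [387.2634 291.6073] [373 282  30  21 410]
side white [254.5278 301.4306] [237 288  36  26 504]
side white [ 49.7731 311.5474] [ 29 297  43  30 908]
side white [600.0861 363.7855] [ 567  305   73  121 3889]
```

View pics/bank.png

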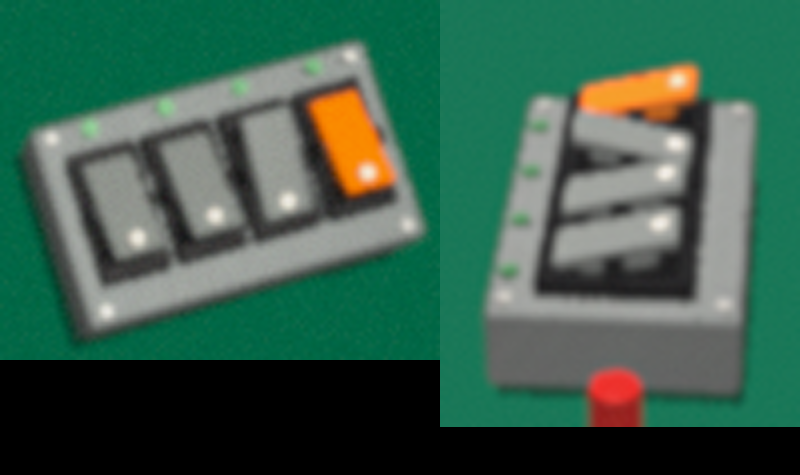

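The crop shows four rockers. Orange is the right-most, with its white dot at the low-x end (crop 368,172) and raised in the side view. Next I need precise positions for the bank, stylus and red look-alikes.

```bash
python3 - <<'E'
from h import *
np.set_printoptions(precision=4,suppress=True)
t=pickle.load(open('top.pkl','rb'));s=pickle.load(open('side.pkl','rb'))
sc=[(370+x/4,170+y/4) for x,y in((52,136),(350,55),(408,225),(106,312))]
w=plane(t,sc,.036);print(w)
ss=[(285+x/4.5,140+y/4.5) for x,y in((503-440,296),(542-440,103),(740-440,110),(724-440,303))]
w2=plane(s,ss,.036);print(w2)
for W in(w,w2):
    c=W.mean(0);l=W[1]+W[2]-W[0]-W[3];l/=np.linalg.norm(l);d=np.array([l[1],-l[0],0])
    d=-d if d[0]>0 else d
    print('center',c,'long',l,'dotdir',d,'pivot',c+.057*l,'press',c+.057*l+.015*d)
print('dot tri',tri(t,(370+368/4,170+172/4),s,(285+(678-440)/4.5,140+80/4.5)))
print('collar top',plane(t,[(231.3,231.3)],.088),'side',plane(s,[(254.5,301)],.09))
print('stylus tip end tri',tri(t,(226.6,226.8),s,(251,262)))
for a,b in(((232,161),(174,248)),((154,196),(152,335)),((297,256),(323,226)),((227,302),(355,293))): print('red',tri(t,a,s,b))
print('scope',tri(t,(546,150),s,(307,131)), plane(t,[(546,150),(505,60)],0.1))
E
```

```text
[[ 0.5566 -0.1235  0.036 ]
 [ 0.6011 -0.2688  0.036 ]
 [ 0.518  -0.2949  0.036 ]
 [ 0.4726 -0.149   0.036 ]]
[[ 0.556  -0.1229  0.036 ]
 [ 0.602  -0.2673  0.036 ]
 [ 0.5179 -0.2925  0.036 ]
 [ 0.4739 -0.1493  0.036 ]]
center [ 0.5371 -0.2091  0.036 ] long [ 0.2949 -0.9555  0.    ] dotdir [-0.9555 -0.2949  0.    ] pivot [ 0.5539 -0.2635  0.036 ] press [ 0.5396 -0.268   0.036 ]
center [ 0.5374 -0.208   0.036 ] long [ 0.2984 -0.9544  0.    ] dotdir [-0.9544 -0.2984  0.    ] pivot [ 0.5544 -0.2624  0.036 ] press [ 0.5401 -0.2669  0.036 ]
dot tri (array([ 0.5381, -0.2687,  0.0592]), np.float64(0.00012033282730348383))
collar top [[0.4877 0.1529 0.088 ]] side [[0.4875 0.1588 0.09  ]]
stylus tip end tri (array([0.4868, 0.1518, 0.148 ]), np.float64(0.0049251454421729525))
red (array([0.6026, 0.1505, 0.1345]), np.float64(0.0009773132080460076))
red (array([0.5378, 0.2808, 0.1355]), np.float64(0.0011621383223580364))
red (array([0.4431, 0.0346, 0.1312]), np.float64(0.004533838383686099))
red (array([0.3616, 0.146 , 0.1373]), np.float64(1.400912581358761e-05))
scope (array([ 0.6936, -0.4735, -0.0045]), np.float64(0.0013770921900333817)) [[ 0.6536 -0.4204  0.1   ]
 [ 0.8331 -0.3522  0.1   ]]
```

jog_arm([
  [0.08, -0.095, 0, 0, 0, -0.089],
  [0.16, -0.19, 0, 0, 0, -0.178],
  [0.24, -0.285, 0, 0, 0, -0.267],
  [0.32, -0.38, 0, 0, 0, -0.355],
  [0.4, -0.475, 0, 0, 0, -0.444],
  [0.48, -0.57, 0, 0, 0, -0.533],
  [0.56, -0.665, 0, 0, 0, -0.622],
  [0.636, -0.756, 0, 0, 0, -0.71],
], hand=75)

```text
time: 1.1
tool_pos: [0.3678, -0.2227, 0.2266]
tool_rot: [-3.141, 0.0, 1.884]
wrist_force: [0.5, -0.1, -0.2]
grip_width: 0.075
grasp_force: 0.0
```

```bash
cat >> h.py <<'E'
def go(xyz,yaw):
    "units of jog_arm from the measured pose to a tool-down pose"
    from station import status
    s=status.read_state();r=R.from_euler('xyz',s['tool_rot'])
    d=r.inv().apply(np.array(xyz)-s['tool_pos'])/.4
    v=(r.inv()*R.from_euler('xyz',[np.pi,0,yaw])).as_rotvec()/np.radians(120)
    print(np.round(np.r_[d,v],3),'rows>=',np.linalg.norm(d)*.4/.0625,np.linalg.norm(v)*120/10.7,'t',s['time'],'q',np.round(s['joint_pos'],2))
E
python3 -c "
from h import *
go([.4875,.153,.227],2.15)"
```

```text
[ 0.801  0.574 -0.001 -0.     0.    -0.127] rows>= 6.309609709378213 1.423482080391497 t 1.1 q [ 1.35  0.15 -0.93  2.06  0.14  1.    0.67]
```

jog_arm([
  [0.11, 0.08, 0, 0, 0, -0.02],
  [0.22, 0.16, 0, 0, 0, -0.04],
  [0.34, 0.24, 0, 0, 0, -0.06],
  [0.45, 0.325, 0, 0, 0, -0.08],
  [0.56, 0.405, 0, 0, 0, -0.1],
  [0.68, 0.49, 0, 0, 0, -0.12],
  [0.801, 0.574, 0, 0, 0, -0.127],
  [0.801, 0.574, 0, 0, 0, -0.127],
])

```text
time: 2.1
tool_pos: [0.4889, 0.1575, 0.227]
tool_rot: [3.139, -0.004, 2.154]
wrist_force: [0.0, -0.9, -0.4]
grip_width: 0.075
grasp_force: 0.0
```

```bash
python3 -c "
from h import *
go([.4875,.153,.109],2.15)"
```

```text
[-0.009 -0.01   0.295  0.001 -0.002  0.002] rows>= 1.8895064985145262 0.03412070307853395 t 2.1 q [ 0.51  0.41 -1.07  1.88  0.4   1.09 -0.14]
```

jog_arm([
  [0, 0, 0.06, 0, 0, 0],
  [0, 0, 0.12, 0, 0, 0],
  [0, 0, 0.18, 0, 0, 0],
  [0, 0, 0.24, 0, 0, 0],
  [0, 0, 0.28, 0, 0, 0],
  [0, 0, 0.295, 0, 0, 0],
  [0, 0, 0.295, 0, 0, 0],
  [0, 0, 0.295, 0, 0, 0],
])

```text
time: 3.1
tool_pos: [0.4903, 0.1506, 0.1095]
tool_rot: [3.14, 0.0, 2.144]
wrist_force: [-0.7, -0.3, -0.4]
grip_width: 0.075
grasp_force: 0.0
```

```bash
python3 - <<'E'
from h import *
go([.4875,.153,.109],2.15)
from station import capture
c=capture('side');cv2.imwrite('pics/g1.png',cv2.resize(c['image'][180:400,120:420],(800,587))[:,:,::-1])
E
```

```text
[ 0.009 -0.003  0.001  0.001  0.    -0.003] rows>= 0.05921291912059528 0.03401760953553966 t 3.1 q [ 0.39  0.56 -0.93  1.98  0.58  0.89 -0.28]
```

View pics/g1.png

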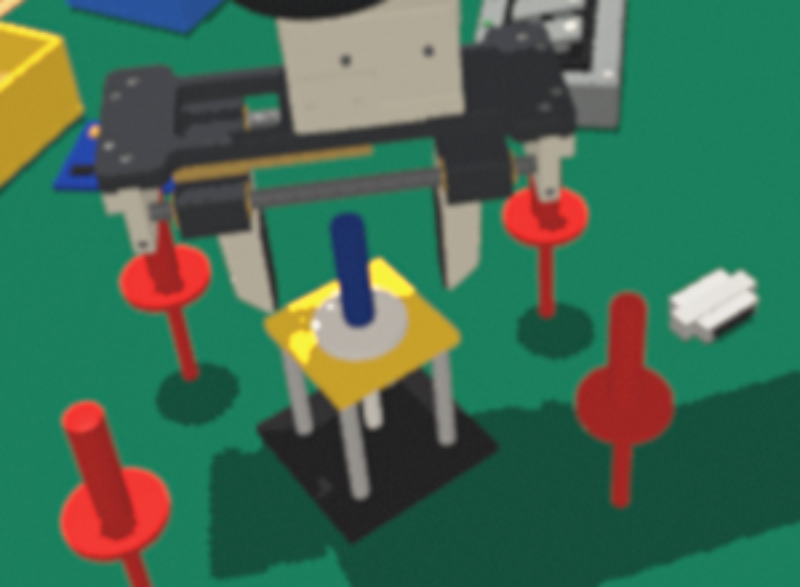

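The fingers straddle the dark blue handle at about (350,270) in the crop, and the tip midpoint is within a few mm of it. I'll make a small shift along tool x and close.

jog_arm([
  [0.005, 0, 0, 0, 0, 0],
  [0.005, 0, 0, 0, 0, 0],
  [0.005, 0, 0, 0, 0, 0],
])

```text
time: 3.52
tool_pos: [0.4887, 0.1521, 0.1089]
tool_rot: [3.141, 0.0, 2.144]
wrist_force: [0.1, 0.6, -0.0]
grip_width: 0.0751
grasp_force: 0.0
```

jog_arm([
  [0, 0, 0, 0, 0, 0],
  [0, 0, 0, 0, 0, 0],
  [0, 0, 0, 0, 0, 0],
  [0, 0, 0, 0, 0, 0],
  [0, 0, 0, 0, 0, 0],
  [0, 0, 0, 0, 0, 0],
  [0, 0, 0, 0, 0, 0],
], hand=0, grip_force=40)

```text
time: 4.4
tool_pos: [0.4887, 0.1521, 0.1088]
tool_rot: [3.141, 0.0, 2.144]
wrist_force: [0.7, -0.0, -0.1]
grip_width: 0.0155
grasp_force: 40.0
```

jog_arm([
  [0, 0, -0.03, 0, 0, 0],
  [0, 0, -0.09, 0, 0, 0],
  [0, 0, -0.15, 0, 0, 0],
  [0, 0, -0.21, 0, 0, 0],
  [0, 0, -0.28, 0, 0, 0],
  [0, 0, -0.35, 0, 0, 0],
  [0, 0, -0.4, 0, 0, 0],
  [0, 0, -0.4, 0, 0, 0],
])

```text
time: 5.4
tool_pos: [0.4894, 0.1524, 0.2702]
tool_rot: [3.139, 0.002, 2.144]
wrist_force: [0.8, -0.3, 0.3]
grip_width: 0.0152
grasp_force: 40.0
```

```bash
python3 - <<'E'
from h import *
go([.54,-.2675,.23],1.6)
from station import capture
t=capture('top');c=capture('side')
o=np.hstack([cv2.resize(c['image'][150:400,120:420],(480,400)),cv2.resize(t['image'][130:330,150:310],(320,400))])
cv2.imwrite('pics/l1.png',o[:,:,::-1])
E
```

```text
[-0.951 -0.463  0.101  0.001  0.     0.26 ] rows>= 6.796959003827429 2.9106778003396765 t 5.4 q [ 0.56  0.36 -1.11  1.83  0.35  1.17 -0.09]
```

View pics/l1.png

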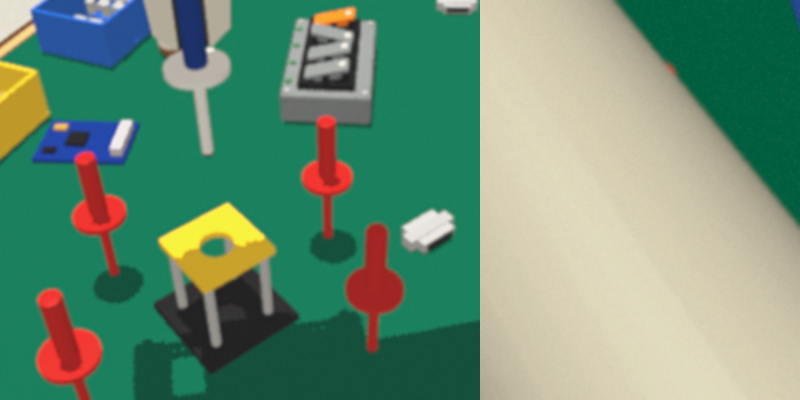

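The stylus is lifted out. In the crop its nose is at (208,153), its collar at (197,70), and the open hole in the plate at (216,245). I'll check tilt and hole position numerically.

```bash
python3 - <<'E'
from h import *
from station import capture
c=capture('side')
f=lambda x,y:(120+x/1.6,150+y/1.6)
print('tip',plane(c,[f(208,154)],.175),'collar',plane(c,[f(197,70)],.248),'hole',plane(c,[f(216,245)],.083))
q=[f(*p) for p in((228,203),(276,248),(208,290),(159,243))];w=plane(c,q,.085);print('plate',w[:,:2].tolist(),w.mean(0))
go([.54,-.2675,.27],1.6)
E
```

```text
tip [[0.48608175 0.15487911 0.175     ]] collar [[0.48442366 0.15736266 0.248     ]] hole [[0.48910738 0.15597087 0.083     ]]
plate [[0.5016773748954533, 0.1110137385610987], [0.44296291566130247, 0.14333363229033824], [0.47162747684170864, 0.20075679179673417], [0.5308486940063742, 0.17226538188745233]] [0.48677912 0.15684239 0.085     ]
[-0.951 -0.458 -0.005 -0.001  0.     0.26 ] rows>= 6.755435312898102 2.9108536417005917 t 5.55 q [ 0.56  0.36 -1.11  1.83  0.35  1.17 -0.09]
```

jog_arm([
  [-0.1, -0.045, 0, 0, 0, 0],
  [-0.22, -0.105, 0, 0, 0, 0],
  [-0.36, -0.175, 0, 0, 0, 0],
  [-0.5, -0.24, 0, 0, 0, 0],
  [-0.64, -0.31, 0, 0, 0, 0],
  [-0.78, -0.375, 0, 0, 0, 0],
  [-0.9, -0.435, 0, 0, 0, 0],
  [-0.951, -0.458, 0, 0, 0, 0],
])

```text
time: 6.55
tool_pos: [0.5395, -0.2711, 0.2665]
tool_rot: [-3.14, -0.002, 2.139]
wrist_force: [0.0, -1.0, -0.9]
grip_width: 0.0151
grasp_force: 40.0
```

jog_arm([
  [0, 0, 0.03, 0, 0, 0],
  [0, 0, 0.09, 0, 0, 0],
  [0, 0, 0.15, 0, 0, 0],
  [0, 0, 0.2, 0, 0, 0],
  [0, 0, 0.22, 0, 0, 0],
  [0, 0, 0.22, 0, 0, 0],
])

```text
time: 7.3
tool_pos: [0.5408, -0.266, 0.1804]
tool_rot: [-3.141, -0.001, 2.145]
wrist_force: [0.1, 0.3, 0.3]
grip_width: 0.0152
grasp_force: 40.0
```

```bash
python3 - <<'E'
from h import *
go([.54,-.2675,.156],2.144)
from station import capture
t=capture('top');c=capture('side')
o=np.hstack([cv2.resize(c['image'][100:220,260:380],(400,400)),cv2.resize(t['image'][150:270,380:500],(400,400))])
cv2.imwrite('pics/p1.png',o[:,:,::-1])
E
```

```text
[-0.002 -0.004  0.061 -0.    -0.     0.   ] rows>= 0.3905981867537265 0.007026370323182504 t 7.3 q [ 1.07  0.6  -0.91  1.71  0.53  1.1   0.57]
```

View pics/p1.png

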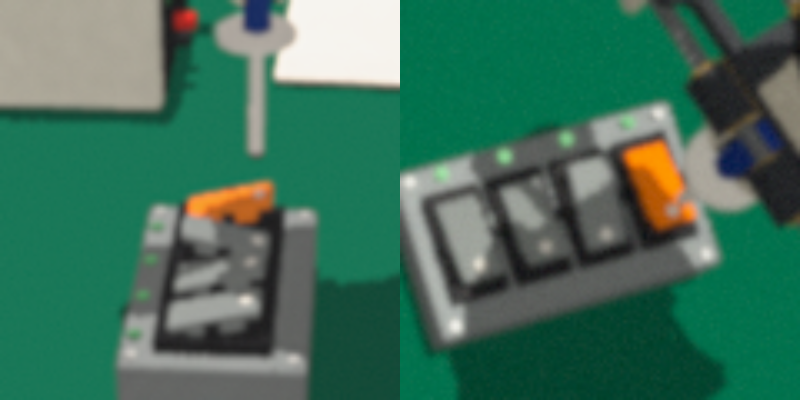

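The stylus tip hangs just above the dot end of the orange rocker, at crop (675,208) in the top view and (255,155) in the side view. I'll press now.

jog_arm([
  [-0.001, 0, 0.02, 0, 0, 0],
  [-0.002, 0, 0.045, 0, 0, 0],
  [-0.002, 0, 0.055, 0, 0, 0],
  [-0.002, 0, 0.063, 0, 0, 0],
  [-0.002, 0, 0.07, 0, 0, 0],
  [-0.002, 0, 0.076, 0, 0, 0],
  [-0.002, 0, 0.079, 0, 0, 0],
  [-0.002, 0, 0.079, 0, 0, 0],
])

```text
time: 8.4
tool_pos: [0.5411, -0.2677, 0.149]
tool_rot: [-3.141, -0.0, 2.144]
wrist_force: [-1.7, -0.9, 0.3]
grip_width: 0.0151
grasp_force: 40.0
```

jog_arm([
  [0, 0, 0.002, 0, 0, 0],
  [0, 0, 0.004, 0, 0, 0],
  [0, 0, 0.004, 0, 0, 0],
])

```text
time: 8.78
tool_pos: [0.5414, -0.2677, 0.1477]
tool_rot: [3.142, 0.0, 2.144]
wrist_force: [-1.5, -0.1, 3.1]
grip_width: 0.0153
grasp_force: 40.0
```

jog_arm([
  [0, 0, 0.003, 0, 0, 0],
  [0, 0, 0.005, 0, 0, 0],
  [0, 0, 0.005, 0, 0, 0],
])

```text
time: 9.15
tool_pos: [0.542, -0.2679, 0.1472]
tool_rot: [3.141, 0.002, 2.144]
wrist_force: [-4.8, 0.3, 13.0]
grip_width: 0.0153
grasp_force: 40.0
```

The force rose to 13 N with almost no travel, so the rocker is at its stop. Lifting off.

jog_arm([
  [0, 0, -0.01, 0, 0, 0],
  [0, 0, -0.05, 0, 0, 0],
  [0, 0, -0.11, 0, 0, 0],
  [0, 0, -0.17, 0, 0, 0],
  [0, 0, -0.23, 0, 0, 0],
  [0, 0, -0.29, 0, 0, 0],
  [0, 0, -0.32, 0, 0, 0],
  [0, 0, -0.32, 0, 0, 0],
])

```text
time: 10.15
tool_pos: [0.542, -0.2676, 0.2744]
tool_rot: [3.14, 0.002, 2.144]
wrist_force: [-0.3, -0.6, -1.1]
grip_width: 0.0153
grasp_force: 40.0
```

```bash
python3 - <<'E'
from h import *
go([.4895,.1535,.272],2.144)
from station import capture
t=capture('top');c=capture('side')
o=np.hstack([cv2.resize(c['image'][100:220,260:380],(400,400)),cv2.resize(t['image'][150:270,380:500],(400,400))])
cv2.imwrite('pics/p2.png',o[:,:,::-1])
E
```

```text
[ 0.956  0.461  0.005  0.001  0.001 -0.   ] rows>= 6.790056049640736 0.010233123763786996 t 10.15 q [ 1.11  0.51 -0.97  1.61  0.44  1.26  0.63]
```

View pics/p2.png

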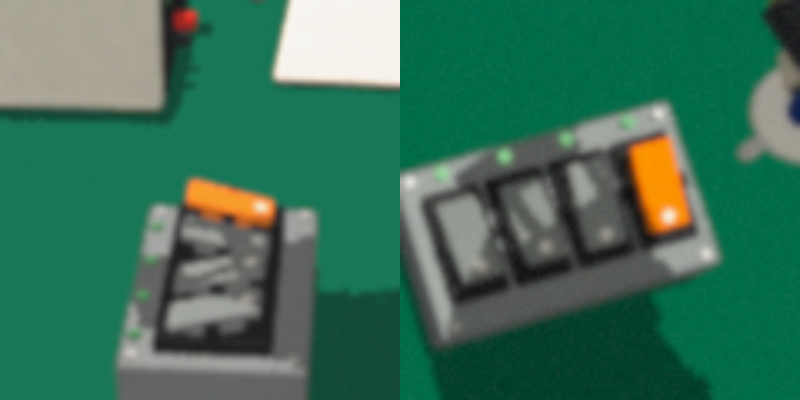

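The orange rocker is now tipped the other way, with its dot end down at (260,207) in the side crop. The greys look unchanged. I'll return to the rest.

jog_arm([
  [0.1, 0.05, 0, 0, 0, 0],
  [0.22, 0.105, 0, 0, 0, 0],
  [0.36, 0.175, 0, 0, 0, 0],
  [0.5, 0.24, 0, 0, 0, 0],
  [0.64, 0.31, 0, 0, 0, 0],
  [0.78, 0.375, 0, 0, 0, 0],
  [0.9, 0.435, 0, 0, 0, 0],
  [0.956, 0.461, 0, 0, 0, 0],
])

```text
time: 11.25
tool_pos: [0.4872, 0.1573, 0.273]
tool_rot: [-3.141, -0.001, 2.149]
wrist_force: [-0.7, -0.1, -1.7]
grip_width: 0.0156
grasp_force: 40.0
```

jog_arm([
  [0, 0, 0.04, 0, 0, 0],
  [0, 0, 0.1, 0, 0, 0],
  [0, 0, 0.14, 0, 0, 0],
  [0, 0, 0.15, 0, 0, 0],
  [0, 0, 0.15, 0, 0, 0],
])

```text
time: 11.88
tool_pos: [0.4891, 0.1532, 0.2134]
tool_rot: [-3.141, -0.0, 2.143]
wrist_force: [0.4, -0.7, -1.3]
grip_width: 0.0152
grasp_force: 40.0
```

```bash
python3 - <<'E'
from h import *
go([.4895,.1535,.111],2.144)
from station import capture
c=capture('side');cv2.imwrite('pics/r1.png',cv2.resize(c['image'][220:380,180:340],(600,600))[:,:,::-1])
E
```

```text
[-0.     0.001  0.256 -0.    -0.    -0.   ] rows>= 1.637681413706178 0.005653080420711318 t 11.875 q [ 0.5   0.43 -1.06  1.89  0.42  1.07 -0.16]
```

View pics/r1.png

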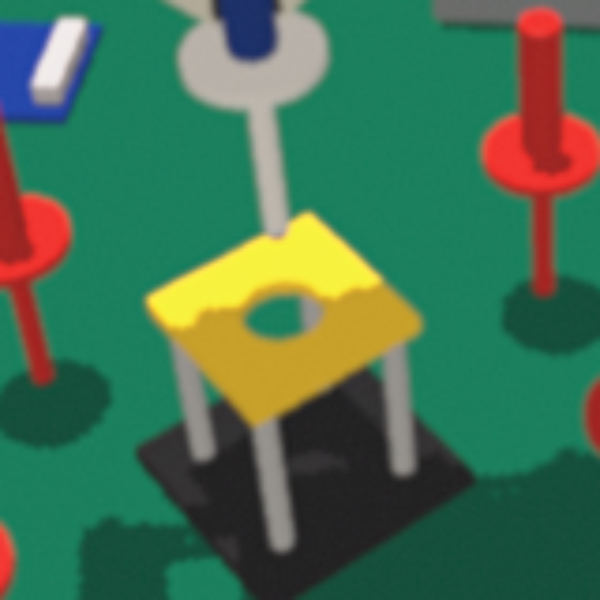

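The tip is at (277,233) in the crop, and extending the shaft line puts it at about (288,313) at plate height. The hole centre is at (284,315), so they are aligned and I'll lower.

jog_arm([
  [0, 0, 0.04, 0, 0, 0],
  [0, 0, 0.09, 0, 0, 0],
  [0, 0, 0.14, 0, 0, 0],
  [0, 0, 0.19, 0, 0, 0],
  [0, 0, 0.23, 0, 0, 0],
  [0, 0, 0.25, 0, 0, 0],
  [0, 0, 0.256, 0, 0, 0],
  [0, 0, 0.256, 0, 0, 0],
])

```text
time: 12.92
tool_pos: [0.4892, 0.1539, 0.1114]
tool_rot: [3.141, 0.0, 2.144]
wrist_force: [0.1, 0.2, -0.8]
grip_width: 0.0153
grasp_force: 40.0
```

jog_arm([
  [0, 0, 0.003, 0, 0, 0],
  [0, 0, 0.005, 0, 0, 0],
  [0, 0, 0.005, 0, 0, 0],
])

```text
time: 13.3
tool_pos: [0.4891, 0.1536, 0.1093]
tool_rot: [3.141, 0.0, 2.144]
wrist_force: [-0.6, -0.8, -1.5]
grip_width: 0.015
grasp_force: 40.0
```

jog_arm([
  [0, 0, 0.002, 0, 0, 0],
  [0, 0, 0.003, 0, 0, 0],
  [0, 0, 0.003, 0, 0, 0],
])

```text
time: 13.68
tool_pos: [0.4891, 0.1537, 0.1087]
tool_rot: [3.142, 0.001, 2.144]
wrist_force: [-2.5, -1.1, 8.3]
grip_width: 0.0152
grasp_force: 40.0
```

The collar is seated on the plate. Easing off slightly, then opening.

jog_arm([
  [0, 0, -0.001, 0, 0, 0],
  [0, 0, -0.001, 0, 0, 0],
  [0, 0, -0.001, 0, 0, 0],
  [0, 0, -0.001, 0, 0, 0],
  [0, 0, -0.001, 0, 0, 0],
  [0, 0, -0.001, 0, 0, 0],
], hand=75)

```text
time: 14.42
tool_pos: [0.4889, 0.1537, 0.1083]
tool_rot: [-3.142, -0.0, 2.144]
wrist_force: [0.5, 0.8, -0.3]
grip_width: 0.0707
grasp_force: 0.0
```

jog_arm([
  [0, 0, -0.03, 0, 0, 0],
  [0, 0, -0.08, 0, 0, 0],
  [0, 0, -0.14, 0, 0, 0],
  [0, 0, -0.2, 0, 0, 0],
  [0, 0, -0.27, 0, 0, 0],
  [0, 0, -0.33, 0, 0, 0],
  [0, 0, -0.35, 0, 0, 0],
  [0, 0, -0.35, 0, 0, 0],
])

```text
time: 15.42
tool_pos: [0.4892, 0.1536, 0.249]
tool_rot: [3.14, 0.001, 2.144]
wrist_force: [0.3, 0.1, 0.1]
grip_width: 0.0751
grasp_force: 0.0
```

```bash
python3 - <<'E'
from h import *
from station import capture
c=capture('side');cv2.imwrite('pics/e1.png',cv2.resize(c['image'][130:400,120:420],(666,600))[:,:,::-1])
E
```

```text
(no output)
```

View pics/e1.png

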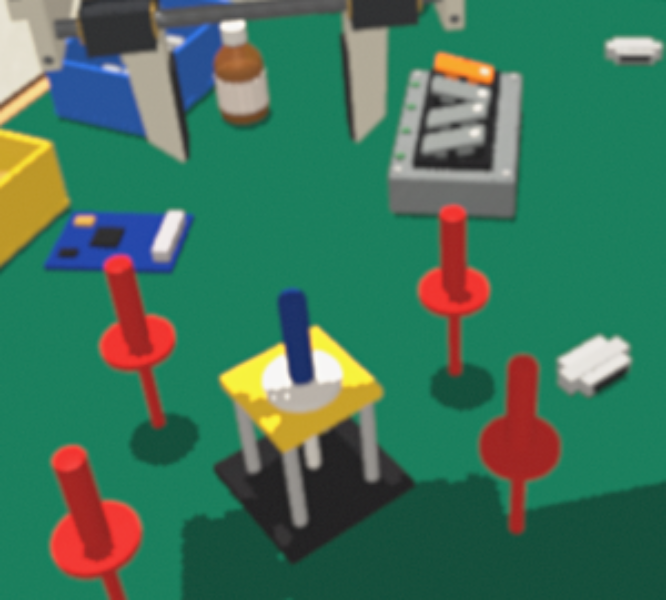

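The stylus stands upright at (298,340) with its collar flat on the plate. The orange rocker is on, the greys are unchanged, and the gripper is clear.

```bash
python3 -c "
from station import workorder
print(workorder.close_job())"
```

```text
the job is handed in; nothing more can be done
None
```

The job is handed in at about 15.5 s of the 42 s limit: the orange rocker is pressed fully on, the grey rockers look unchanged, and the stylus is back upright in its rest and released; no verdict came back.

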